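# Clamp a model engine unit in the spring-and-cam jig

## Task

Mount the red model-engine unit in the blue jig: push the black-ball lever back until the sprung hold-down arm stays up, take the unit from the table and set it down (do not drop it) flat between the rails, with its bare end at the end stop and its flywheel towards the brass eccentric. Then push the lever forward so that the arm springs down and bears on the unit, and after that turn the red T-handle clockwise until the eccentric presses the unit firmly against the end stop. Let go, and leave everything else where it is.

Things in the scene. Friction and masses are not known exactly. Their poses are not given: they have to be found in the camera images.
- red_unit_grip (a point): model engine unit: red bed 100 x 48 x 14 mm; on it an aluminium block 30 x 30 mm from 14 to 58 mm up (brass cap to 63) and, near the +x end, a steel flywheel 26 mm across, 9 mm thick, top at 41. This point: the block's centre, 36 mm above the underside, 10 mm from the bed's centre towards +x. x: along the bed to the flywheel end, z up. Loose on the table. 0.25 to 0.5 kg.
- jig: fixed jig: blue plate 290 x 150 x 12 mm. Origin on the table below the nest point, same axes. Carries the sprung arm with its lever at the -x end, the seat in the middle, the brass eccentric at the +x end. Seat: two rails 9 mm tall along x with inner faces at y = +-27.5 mm, 70 mm long, and a steel end stop 9 mm tall with its face at x = -50 mm.
- nest (a point): centre of the jig's seat, on the plate's top, 12 mm above the table. x: from the lever end to the eccentric end, y across, z up. The unit goes in with its x along this x, bare end at the stop. Hard against the stop its block centre is at (10, 0, 36) mm here; with the eccentric backed off there is 5 to 6 mm of play in x, so aim at (12.5, 0, 36).
- holddown (a joint): sprung hold-down arm (rad); cross pivot at x -98, z 28 mm from nest. 0: nose down over the seat (pad at x -34), lever leaning 0.7 rad towards the seat; 1.4: lever leaning 0.7 away, nose clear, so the unit can come straight down. Over-centre spring: from either side of 0.7 it snaps to the near end and stays; about 5 N at the ball moves it. On the unit it reads about 0.12 and bears with about 6.5 N.
- lever_ball (a point): centre of the black ball, 24 mm across, at the top of the arm's lever (10 mm rod, 100 mm from pivot to ball). 116 mm above the table at either end of the swing, 140 mm half-way; it travels 129 mm along the jig's -x from nose down to nose raised. Push it sideways with closed fingers, from either side.
- cam (a joint): eccentric (rad), grows clockwise seen from above, 0 to 1.6 (end). Brass disc, radius 26 mm, 8 mm off its axis, which stands at x = +74.25, y = 0 mm from nest: its rim is 26 - 8 cos(angle) mm from the axis towards the seat. With the unit against the stop it meets it at about 1.3 and stalls by 1.4; turn on firmly (0.5 N m or more) to press. Let go, it stays within 0.1 and keeps pressing (friction 0.12 N m).
- cam_grip (a point): centre of the red T-handle bar on the eccentric's axis: bar 40 mm long, 14 mm wide, 24 mm high, centre 92 mm above the table. y lies along the bar and turns with it; at angle 0 it is parallel to the nest's y, the bar across the jig.
- green_unit_grip (a point): model engine unit: green bed 100 x 48 x 14 mm; on it an aluminium block 30 x 30 mm from 14 to 58 mm up (brass cap to 63) and, near the +x end, a steel flywheel 26 mm across, 9 mm thick, top at 41. This point: the block's centre, 36 mm above the underside, 10 mm from the bed's centre towards +x. x: along the bed to the flywheel end, z up. Loose on the table. Not to be used.
- yellow_unit_grip (a point): model engine unit: yellow bed 100 x 48 x 14 mm; on it an aluminium block 30 x 30 mm from 14 to 58 mm up (brass cap to 63) and, near the +x end, a steel flywheel 26 mm across, 9 mm thick, top at 41. This point: the block's centre, 36 mm above the underside, 10 mm from the bed's centre towards +x. x: along the bed to the flywheel end, z up. Loose on the table. Not to be used.
- oil_pot: small loose brass oil pot, 22 mm across, 34 mm tall, standing on the jig's deck beside the lever's pivot (jig x about -90, y about +55 mm); origin under its centre. Leave alone.
- beaker: loose clear plastic cup, 72 mm across, 85 mm tall; origin under its centre. Leave alone.
- match_tin: loose green flat tin 56 x 38 x 16 mm; origin under its centre. Leave alone.
- driver: loose screwdriver 170 mm long lying on the table. Leave alone.
- oil_bottle: loose white bottle, 44 mm across, 100 mm tall; origin under its centre. Leave alone.
- spanner: loose spanner 140 mm long lying on the table. Leave alone.
- red_unit: the same red unit; origin under the centre of its bed plate.
Mind the look-alikes: they are no part of the job. Of the things that look like the red_unit, take the one that is farthest to the robot's right at the start.

How it is judged (in metres and radians):
On the way, in this order (a step that is already met when the one before it is completed fails the run):
1. the hold-down arm is pushed back and stays up (value of joint holddown above 1.2 rad), for 0.2 s.
2. the red unit lies in the seat under the raised arm, let go (x of red_unit_grip in the frame of nest between 0.006 and 0.019 m and y of red_unit_grip in the frame of nest between -0.006 and 0.006 m and z of red_unit_grip in the frame of nest below 0.0395 m and angle between the x axis of red_unit_grip and the x axis of nest, either way round below 0.09 rad and angle between red_unit_grip's own z axis and vertical below 0.06 rad and value of joint holddown above 1.2 rad and contact force between the fingers and red_unit below 0.05 N), for 0.2 s.
3. the arm bears down on the unit in its seat, the eccentric not yet turned up (x of red_unit_grip in the frame of nest between 0.006 and 0.019 m and y of red_unit_grip in the frame of nest between -0.006 and 0.006 m and z of red_unit_grip in the frame of nest below 0.0395 m and angle between the x axis of red_unit_grip and the x axis of nest, either way round below 0.09 rad and angle between red_unit_grip's own z axis and vertical below 0.06 rad and value of joint holddown below 0.3 rad and contact force between holddown and red_unit above 2 N and value of joint cam below 1 rad), for 0.2 s.
4. the eccentric presses the unit against the end stop (x of red_unit_grip in the frame of nest between 0.006 and 0.019 m and y of red_unit_grip in the frame of nest between -0.006 and 0.006 m and z of red_unit_grip in the frame of nest below 0.0395 m and angle between the x axis of red_unit_grip and the x axis of nest, either way round below 0.09 rad and angle between red_unit_grip's own z axis and vertical below 0.06 rad and value of joint holddown below 0.3 rad and contact force between holddown and red_unit above 2 N and x of red_unit_grip in the frame of nest below 0.0125 m and value of joint cam above 1 rad and contact force between cam and red_unit above 3 N), for 0.2 s.
At the end, for the whole second after the job is handed in: The red unit lies let go and at rest in the seat, flywheel towards the eccentric, within 2.5 mm of the end stop, 6 mm across, 0.09 rad in yaw; the arm is down (under 0.3 rad) bearing on it with over 2 N; the eccentric is past 1.0 rad and presses it with over 3 N (all of step 4 and linear speed of red_unit below 0.02 m/s); the robot touches nothing.
It fails at once if the green or the yellow unit, the oil pot, cup, tin, screwdriver, bottle or spanner is moved by more than 30 mm (distance of any of green_unit_grip, yellow_unit_grip, oil_pot, beaker, match_tin, driver, oil_bottle, spanner from where it was at the start of the episode above 0.03 m).
It fails at once if the red unit is let go more than about 20 mm above the seat (horizontal distance between red_unit_grip and nest below 0.05 m and z of red_unit_grip in the frame of nest above 0.056 m and contact force between red_unit and anything else below 0.02 N).
It also fails if it takes over 72 s, if anything falls off the work surface, if the arm or the gripper's body presses on something with over 40 N, if the wrist force passes 120 N, or if a joint passes its speed limit or range.

## Robot

A 6-joint arm with a two-finger parallel gripper is mounted at the origin on the work surface. World frame = base frame: x ahead of the robot, y to its left, z up, the work surface at z = 0. Lengths are in m, angles in degrees, forces in N, time in s.
With the tool pointing down it reaches from about 0.225 to 0.875 m from the base axis. Payload 3.4 kg.
Tool frame: the origin (TCP) lies at the centre of the arm's flange, where the gripper is bolted on; the fingertips stand 173 mm ahead of it and the grasp point (between the pads) lies 155 mm ahead of it; z points along the fingers, y is the line along which they close (so a half turn about z gives the same grasp; the last joint's range is limited). The gripper opens to 85 mm and grips with 20 to 120 N. Pads are 22 mm wide; open, the fingers measure 114 mm over their backs; the gripper's body (76 mm by 85 mm) begins 54 mm behind the grasp point. The pads swing forward as they close: fully open they stand 13 mm farther back than shut.
Start: joints at [70.245, 15.808, 86.224, -0, 77.962, -6.933], TCP at [0.128, 0.561, 0.405] pointing down, gripper open.
Joint ranges: [-165.64, 165.64], [-43.16, 119.46], [12.63, 154.43], [-67.54, 247.53], [6.08, 155.33], [-154.97, 154.97]. Speed limits (degrees/s): [147.25, 147.25, 180, 180, 180, 180].

## Interface

Orientations are given as a 3x3 rotation matrix whose columns are the frame's x, y, z axes.
In Python, from bench import arm, fingers, read_camera, camera_model gives the robot as it stands. Calls block until the motion is done:
- arm.move_pose(position, orientation): joint-space move of the TCP to a pose.
- arm.movel(position, velocity=0.15, ori=None, max_force=None): straight line of the TCP; ori=None keeps the orientation; velocity is the mean speed in m/s. With max_force (N) it stops when the force on the tool has changed by that much, and returns True; else False.
- arm.move_j(angles): joint-space move.
- fingers.move_gripper(opening, force=None): finger opening in m; force is the grip in N (None keeps the last); returns when the fingers have stopped.
- arm.pause(seconds).
- arm.ik(position, orientation): joint angles nearest the present ones, or None.
- read_camera(name): name is "scene" or "top"; returns the picture (480x640x3 uint8, red, green, blue); there is no depth.
- camera_model(name): a dict with "fx", "fy", "cx", "cy" (pixels), "xyz" and "attitude" of the camera in the world. Camera axes: x right, y down, z forward; pixel columns grow to the right and rows downward; lengths in m; the calibration is good to about 2 mm. A picture is of the moment at which its call begins. camera_model takes no time and is no camera call.
A pose or a line that the arm cannot do raises arm.MotionError and nothing moves.
- arm.finish_job(): hands the job in; it is judged then, once.
Readings, each from a call of its own:
- arm.read_clock(): time.
- arm.read_q(): joint angles.
- arm.read_dq(): joint speeds.
- arm.read_joint_torque(): joint torques, N m.
- arm.read_position(): TCP position.
- arm.read_eef_rot(): TCP orientation.
- arm.read_wrist_force(): force on the tool from outside, world axes, zero at the start.
- arm.read_wrist_torque(): the same for the moment, N m.
- arm.read_opening(): finger opening in m.
- arm.read_grasp_force(): force on a finger pad.
Only numpy, scipy, OpenCV 4.12 (cv2) and the standard library are available. Lean on these libraries where they do the work, as an engineer would, in place of code of your own. Each camera call takes 0.05 s, during which the arm holds its last target. There are 200 camera calls.

## Working session

There is one attempt and no reset: what is moved stays moved. The work goes in short steps, each a Python script; the robot and the scene stay as the last script left them, time stands still between calls to the robot, and variables do not carry over. Pictures are saved under pics/ and viewed, at most 10 in all, crops included, and the job is handed in when it is done.

```bash
ls; mkdir -p pics; python3 - <<'E'
from bench import arm, fingers, read_camera, camera_model
import cv2
for n in("top","scene"):
    cv2.imwrite(f"pics/{n}0.png",cv2.resize(read_camera(n)[...,::-1],(800,600),interpolation=cv2.INTER_CUBIC)); print(n,camera_model(n))
print(arm.read_eef_rot(),arm.read_clock())
E
```

```text
pics
top {'fx': 562.0968806052675, 'fy': 562.0968806052675, 'cx': 325.3011424445047, 'cy': 230.53057851228246, 'xyz': array([0.36452147, 0.13540159, 1.50103733]), 'attitude': array([[-0.02067971, -0.99728767,  0.07063741],
       [-0.99977215,  0.02100164,  0.00381775],
       [-0.0052909 , -0.07054237, -0.99749475]])}
scene {'fx': 436.71219830779035, 'fy': 436.71219830779035, 'cx': 317.1617072753288, 'cy': 241.96538215303923, 'xyz': array([ 1.18370306, -0.35220604,  0.79785841]), 'attitude': array([[ 0.56547952,  0.52452122, -0.63648284],
       [ 0.82460855, -0.34465694,  0.44858927],
       [ 0.01592636, -0.77851724, -0.62742112]])}
[[-9.75060571e-01  2.21938254e-01 -5.42345930e-04]
 [ 2.21938837e-01  9.75059376e-01 -1.53788938e-03]
 [ 1.87503000e-04 -1.61990293e-03 -9.99998670e-01]] 0.1
```

View pics/top0.png

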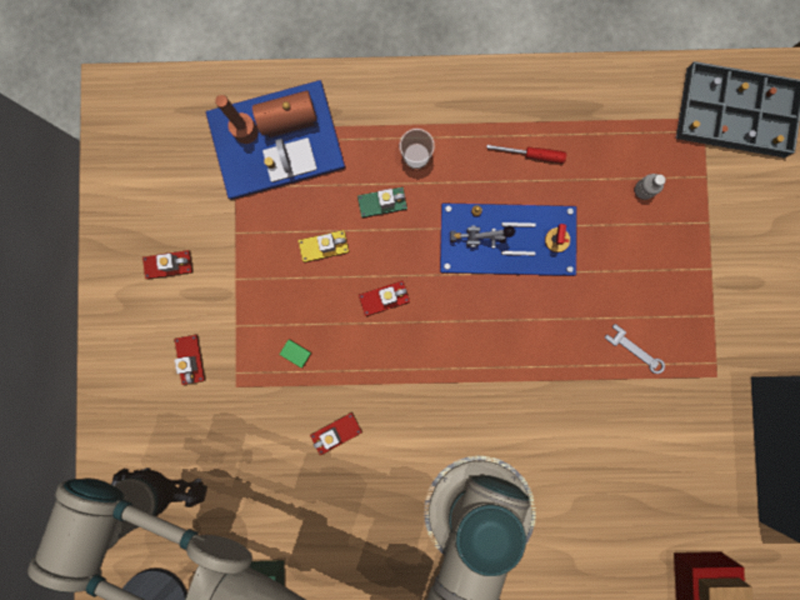

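View pics/scene0.png

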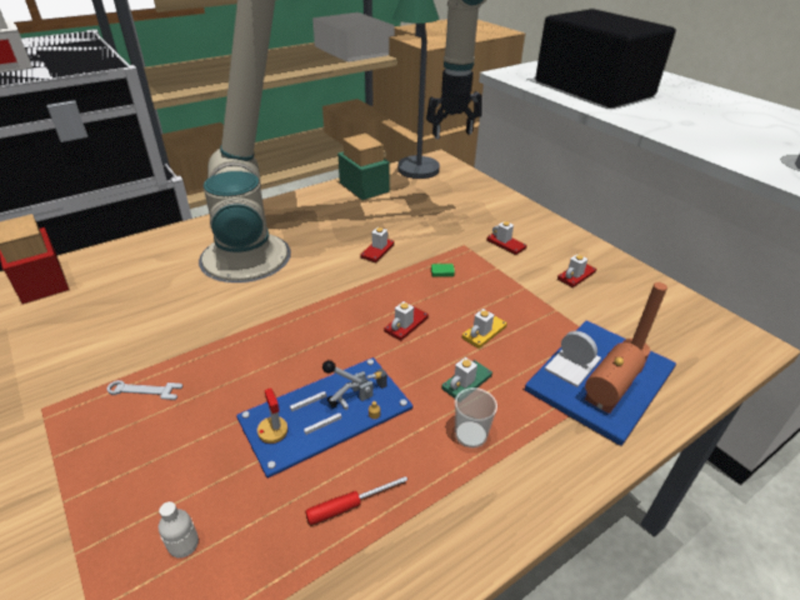

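Lookalikes (top view, 800 px): red units at (168,264), (188,360), (336,433) and (385,297); green is at (383,201) and yellow at (324,245). Farthest right (world −y, image right) is the red one at (385,297), so I'll check that one in a close crop.

```bash
python3 - <<'E'
from bench import read_camera
import cv2
a=read_camera("top")[...,::-1]
cv2.imwrite("pics/c1.png",cv2.resize(a[155:260,280:470],None,fx=4.2,fy=4.2,interpolation=cv2.INTER_CUBIC))
a=read_camera("scene")[...,::-1]
cv2.imwrite("pics/c2.png",cv2.resize(a[235:380,180:380],None,fx=4,fy=4,interpolation=cv2.INTER_CUBIC))
E
```

```text
(no output)
```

View pics/c1.png

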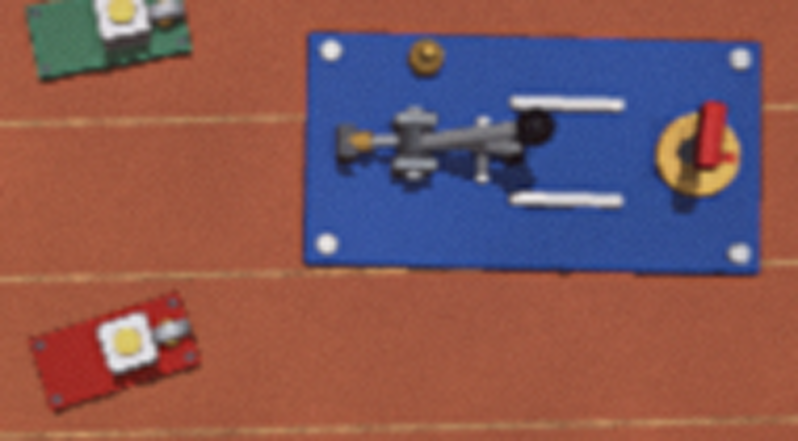

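View pics/c2.png

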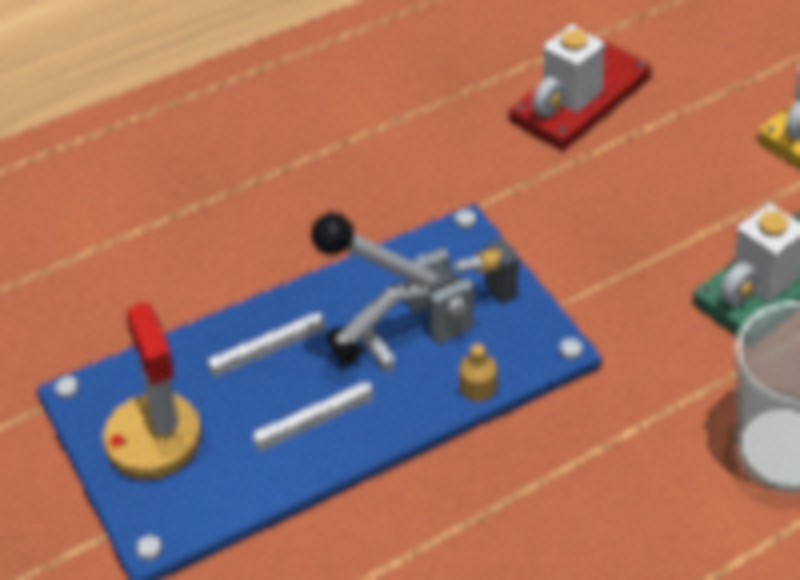

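The crop confirms a red unit with its flywheel to the right: block cap at (127,341) in c1 and (574,39) in c2. The jig has its ball at (536,126) and T-bar at (712,137). Next I'll fit both poses from the two views.

```bash
cat > h.py <<'E'
import numpy as np
from bench import arm, fingers, read_camera, camera_model
from scipy.optimize import least_squares
C={n:camera_model(n) for n in("top","scene")}
def proj(n,P):
    c=C[n]; q=(np.asarray(P)-c["xyz"])@c["attitude"]
    return np.c_[q[:,0]/q[:,2]*c["fx"]+c["cx"], q[:,1]/q[:,2]*c["fy"]+c["cy"]]
def W(pose,P,z0=0):
    x,y,t=pose[:3]; P=np.atleast_2d(np.array(P,float)); c,s=np.cos(t),np.sin(t)
    return np.c_[x+c*P[:,0]-s*P[:,1], y+s*P[:,0]+c*P[:,1], P[:,2]+z0]
def uncrop(p,x0,y0,s): return (np.array(p)+.5)/s-.5+[x0,y0]
E
cat > fit.py <<'E'
from h import *
t=lambda u,v:uncrop((u,v),280,155,4.2); s=lambda u,v:uncrop((u,v),180,235,4)
# (cam, pixel, fn of pose-> local pt)
def run(obs,x0):
    f=lambda p:np.concatenate([(proj(n,W(p,L(p)))[0]-px) for n,px,L in obs])
    r=least_squares(f,x0,loss="soft_l1"); print(r.x); print(np.round(r.fun.reshape(-1,2),2).tolist()); return r.x
cn=lambda a,b:(lambda p:(p[3]+a*.145,b*.075,.012))
k=lambda *L:(lambda p:L)
J=run([("top",t(308,33),cn(-1,1)),("top",t(762,42),cn(1,1)),("top",t(761,272),cn(1,-1)),("top",t(304,265),cn(-1,-1)),
 ("scene",s(475,207),cn(-1,-1)),("scene",s(40,390),cn(1,-1)),("scene",s(600,360),cn(-1,1)),
 ("top",t(536,126),k(-.0336,0,.116)),("scene",s(332,233),k(-.0336,0,.116)),
 ("top",t(712,135),k(.07425,0,.098)),("scene",s(148,340),k(.07425,0,.092)),
 ("top",t(510,103),k(-.035+0,.030,.021)),("top",t(624,202),k(.035,-.030,.021))],[.6,.05,-1.57,0])
U=run([("top",t(30,340),k(-.05,.024,.014)),("top",t(178,292),k(.05,.024,.014)),("top",t(200,366),k(.05,-.024,.014)),("top",t(56,412),k(-.05,-.024,.014)),
 ("top",t(127,341),k(.01,0,.063)),("scene",s(574,39),k(.01,0,.063)),
 ("scene",s(650,68),k(-.05,-.024,.014)),("scene",s(511,116),k(.05,-.024,.014)),("scene",s(562,147),k(.05,.024,.014))],[.5,.25,-1.4])
E
python3 fit.py
```

```text
[ 0.57091715 -0.09766887 -1.61521991 -0.01958321]
[[-0.07, -0.77], [0.27, -0.48], [0.13, 0.62], [-0.26, -0.24], [-0.41, -1.59], [-2.2, -1.19], [0.5, -0.97], [-0.38, 0.07], [-0.37, 0.28], [-0.34, -0.01], [-0.02, 0.64], [0.45, -0.23], [-0.55, -0.75]]
[ 0.45155011  0.1900671  -1.27879867]
[[-0.51, -0.58], [0.14, -0.73], [0.47, -1.16], [-1.21, -0.49], [0.1, -0.31], [-0.27, -0.17], [-13.26, -7.7], [-1.07, -1.82], [0.05, -1.88]]
```

```bash
sed -i 's/("scene",s(650,68),k(-.05,-.024,.014))/("scene",s(650,68),k(-.05,.024,.014))/' fit.py; python3 fit.py | tail -2
cat >> h.py <<'E'
J=np.array([.5709,-.0977,-1.6152])
def R(yaw,flip=None):
    "tool down, y at angle yaw; half turn chosen nearest the present joints"
    best=None
    for k in (0,np.pi):
        y=np.array([np.cos(yaw+k),np.sin(yaw+k),0]); z=np.array([0,0,-1.]); M=np.c_[np.cross(y,z),y,z]
        q=arm.ik(arm.read_position(),M)
        if q is not None:
            d=abs(np.array(q)-arm.read_q()).max()
            if best is None or d<best[0]: best=(d,M)
    return best[1]
def jp(x,y,z): return W(J,[(x,y,z)])[0]   # jig frame, z above table
E
python3 - <<'E'
from h import *
import cv2
fingers.move_gripper(0)
M=R(J[2]+np.pi/2)
arm.move_pose(jp(.02,0,.40),M)
arm.movel(jp(.02,0,.284),.2)
print(arm.movel(jp(-.04,0,.294),.1,max_force=25),arm.read_wrist_force())
print(arm.movel(jp(-.088,0,.299),.1,max_force=25),arm.read_wrist_force())
arm.pause(.2)
arm.movel(jp(-.07,0,.40),.2)
print(arm.read_clock())
E
python3 - <<'E'
from h import *
import cv2
a=read_camera("scene")[...,::-1]
cv2.imwrite("pics/d1.png",cv2.resize(a[200:380,140:380],None,fx=3,fy=3,interpolation=cv2.INTER_CUBIC))
E
```

```text
[ 0.45119687  0.18958475 -1.26532475]
[[-0.36, -0.17], [0.13, -0.8], [0.69, -1.31], [-0.83, -0.16], [0.28, -0.23], [-0.46, -0.15], [-0.0, -0.9], [-1.17, -1.66], [0.1, -1.85]]
True [ 0.71572426 -6.21336398  0.68475843]
True [-0.37866862 -5.2841061   0.5763095 ]
6.25
```

View pics/d1.png

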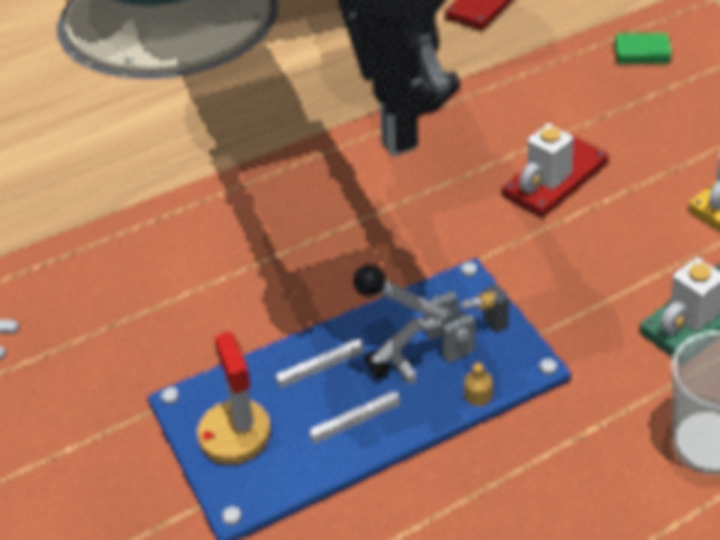

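The arm is still down: the ball is at (369,279) in d1, and the push stopped early on contact. I'll repeat it slower with a higher limit.

```bash
python3 - <<'E'
from h import *
import cv2
M=R(J[2]+np.pi/2)
arm.movel(jp(.02,0,.36),.3)
arm.movel(jp(.012,0,.284),.2)
def st(*a): 
    print(arm.movel(*a[:1],a[1],max_force=60),((arm.read_position()-J_0)[:2]@ax).round(4),arm.read_wrist_force().round(1))
J_0=np.array([J[0],J[1],0]); ax=np.array([np.cos(J[2]),np.sin(J[2])])
st(jp(-.012,0,.284),.04)
st(jp(-.045,0,.292),.07)
st(jp(-.09,0,.300),.07)
arm.pause(.2)
arm.movel(jp(-.06,0,.40),.2)
print(arm.read_clock())
a=read_camera("scene")[...,::-1]
cv2.imwrite("pics/d2.png",cv2.resize(a[200:380,140:380],None,fx=3,fy=3,interpolation=cv2.INTER_CUBIC))
E
```

```text
False -0.0121 [-0.5  0.3 -0.4]
False -0.0437 [ 0.9 -5.2  4.6]
False -0.0903 [ 0.4 -0.3  0.2]
10.3667
```

View pics/d2.png

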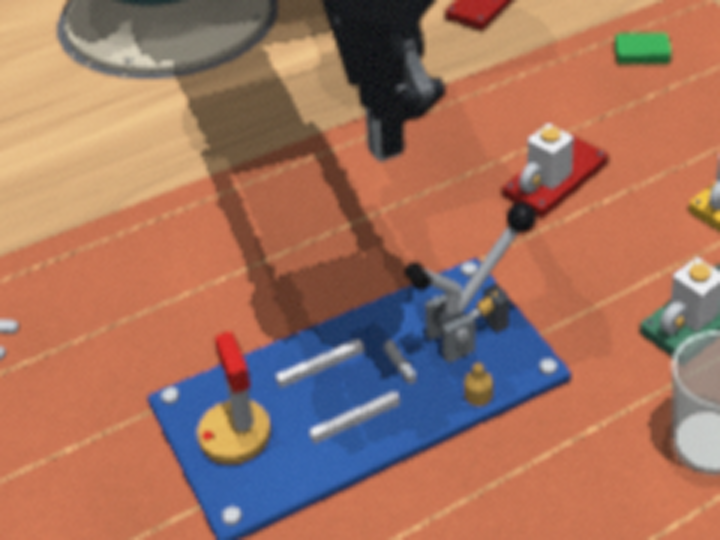

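Lever is back, with the ball at (521,217) and the nose up. Now grasp the unit and carry it above the nest.

```bash
python3 - <<'E'
from h import *
import cv2
U=np.array([.4512,.1896,-1.2653])
fingers.move_gripper(.06,40)
g=W(U,[(.01,0,.036+.155)])[0]
M=R(U[2]+np.pi/2)
arm.move_pose(g+[0,0,.09],M)
print(arm.movel(g,.12,max_force=20))
fingers.move_gripper(0.0,40); print(arm.read_opening(),arm.read_grasp_force(),arm.read_position()-g)
arm.movel(g+[0,0,.2],.2)
M=R(J[2]+np.pi/2)
arm.move_pose(jp(.0125,0,.39),M)
arm.movel(jp(.0125,0,.191+.012+.03),.15)
print(arm.read_opening(),arm.read_wrist_force(),arm.read_clock())
a=read_camera("top")[...,::-1]; b=read_camera("scene")[...,::-1]
cv2.imwrite("pics/e1.png",np.vstack([cv2.resize(a[155:230,370:470],(560,420)),cv2.resize(a[0:1,0:1],(560,4))])) 
cv2.imwrite("pics/e2.png",cv2.resize(b[220:370,160:360],None,fx=4,fy=4,interpolation=cv2.INTER_CUBIC))
E
```

```text
False
0.02952119039939458 39.89303648471832 [0.00038622 0.00013404 0.00080261]
0.02931794432024892 [-0.28192184  0.15379876 -4.63667981] 16.9
```

View pics/e2.png

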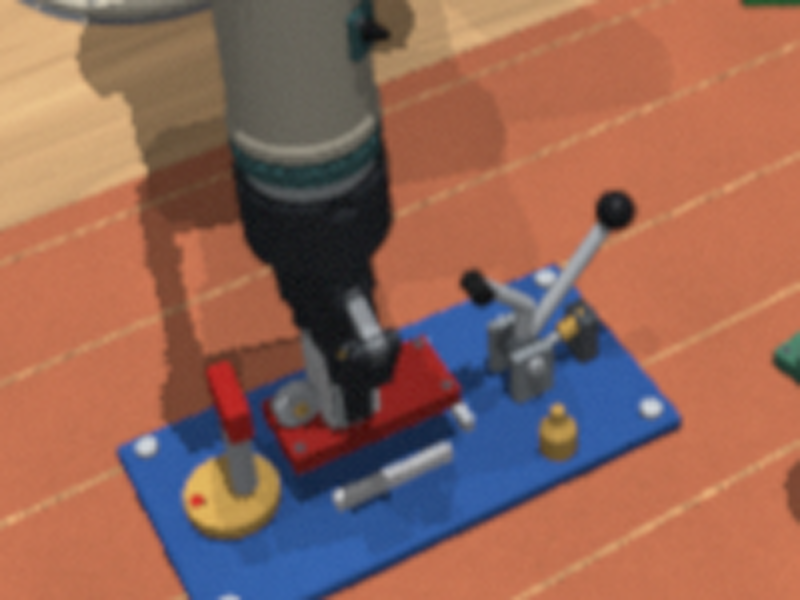

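```bash
python3 - <<'E'
from h import *
P=[(.0525,.024,.056),(-.0475,.024,.056),(-.0475,-.024,.056),(.0525,-.024,.056),
   (.035,.0275,.021),(-.035,.0275,.021),(-.145-.0196,.075,.012),(-.145-.0196,-.075,.012),(.07425,0,.104),(.0823,0,.012)]
px=(proj("scene",W(J,P))-[160,220]+.5)*4-.5
print(px.round().tolist())
E
```

```text
[[292.0, 461.0], [459.0, 387.0], [420.0, 333.0], [257.0, 402.0], [331.0, 493.0], [445.0, 442.0], [682.0, 416.0], [553.0, 261.0], [225.0, 387.0], [233.0, 505.0]]
```

```bash
python3 - <<'E'
from h import *
import cv2
for f,n,x0,y0,s in(("c1","top",280,155,4.2),("c2","scene",180,235,4)):
    a=cv2.imread(f"pics/{f}.png").astype(int); m=(a.min(2)>150).astype(np.uint8)
    k,l,st,c=cv2.connectedComponentsWithStats(m)
    for i in range(1,k):
        if st[i,4]>150 and c[i,0]>100:
            p=uncrop(c[i],x0,y0,s)
            # back-project to z=.021 (rails) / .012 (screws) -> jig frame
            d=C[n]["attitude"]@[(p[0]-C[n]["cx"])/C[n]["fx"],(p[1]-C[n]["cy"])/C[n]["fy"],1]
            o=[]
            for z in(.012,.021):
                w=C[n]["xyz"]+d*(z-C[n]["xyz"][2])/d[2]-[J[0],J[1],0]
                t=J[2]; o+=[np.round([1000*(np.cos(t)*w[0]+np.sin(t)*w[1]),1000*(-np.sin(t)*w[0]+np.cos(t)*w[1])],1).tolist()]
            print(f,c[i].round(),st[i,:5],o)
E
```

```text
c1 [121.  19.] [  95    0   54   38 1124] [[-283.9, 79.2], [-283.5, 77.4]]
c1 [164.   7.] [154   0  21  15 224] [[-256.4, 87.7], [-256.2, 85.9]]
c1 [331.  50.] [322  41  19  18 263] [[-149.8, 62.4], [-150.2, 60.7]]
c1 [740.  58.] [732  50  17  17 234] [[110.8, 63.0], [108.8, 61.3]]
c1 [567. 103.] [ 512   97  111   13 1066] [[1.4, 31.9], [0.0, 30.4]]
c1 [567. 199.] [ 512  192  110   14 1062] [[1.8, -29.5], [0.5, -30.6]]
c1 [326. 243.] [317 235  19  18 269] [[-150.0, -61.6], [-150.4, -62.5]]
c1 [739. 253.] [730 246  18  16 223] [[111.1, -61.7], [109.1, -62.7]]
c1 [127. 342.] [  99  314   57   57 1713] [[-274.7, -127.0], [-274.4, -127.5]]
c1 [169. 330.] [159 323  21  15 222] [[-248.3, -118.8], [-248.2, -119.4]]
c2 [574.  49.] [545  34  58  31 875] [[-301.7, -170.5], [-295.6, -161.4]]
c2 [546.  87.] [538  78  18  20 228] [[-263.0, -146.0], [-257.4, -137.1]]
c2 [770. 231.] [ 738  203   62   52 1322] [[-311.3, 44.2], [-305.2, 50.9]]
c2 [465. 217.] [457 210  17  14 178] [[-152.9, -65.2], [-148.5, -57.3]]
c2 [737. 274.] [727 264  24  23 322] [[-271.3, 63.4], [-265.6, 69.8]]
c2 [369. 314.] [342 291  55  48 240] [[-63.5, -23.8], [-60.2, -16.4]]
c2 [757. 316.] [744 306  33  24 157] [[-261.0, 97.3], [-255.4, 103.3]]
c2 [264. 341.] [ 210  314  110   54 1233] [[-1.3, -37.2], [1.3, -29.6]]
c2 [571. 347.] [562 340  19  15 218] [[-152.7, 59.8], [-148.4, 66.2]]
c2 [382. 351.] [375 342  16  20 171] [[-56.9, 5.9], [-53.7, 13.0]]
c2 [311. 412.] [ 254  383  116   59 1413] [[-2.2, 24.6], [0.4, 31.4]]
c2 [775. 446.] [ 743  409   57   77 3620] [[-211.4, 178.2], [-206.4, 183.3]]
c2 [148. 546.] [138 537  21  19 314] [[108.7, 59.7], [110.0, 66.2]]
```

The jig fit holds within about 1 mm: rail centres come out at (0.3, −0.1) mm in top and (0.8, 0.9) mm in scene. Setting the unit down.

```bash
python3 - <<'E'
from h import *
import cv2
p=lambda z:jp(.0125,.0003,z)
print(arm.movel(p(.210),.06,max_force=15),arm.read_position()[2],arm.read_wrist_force())
print(arm.movel(p(.201),.02,max_force=6),arm.read_position()[2],arm.read_wrist_force())
print(arm.read_clock())
a=read_camera("scene")[...,::-1]
cv2.imwrite("pics/f1.png",cv2.resize(a[220:370,160:360],None,fx=4,fy=4,interpolation=cv2.INTER_CUBIC))
E
```

```text
False 0.20941018366403955 [ 0.54749079  0.74006891 -4.00511836]
True 0.20374334894449075 [ 0.1426164  -0.13266646  4.77551868]
17.9167
```

View pics/f1.png

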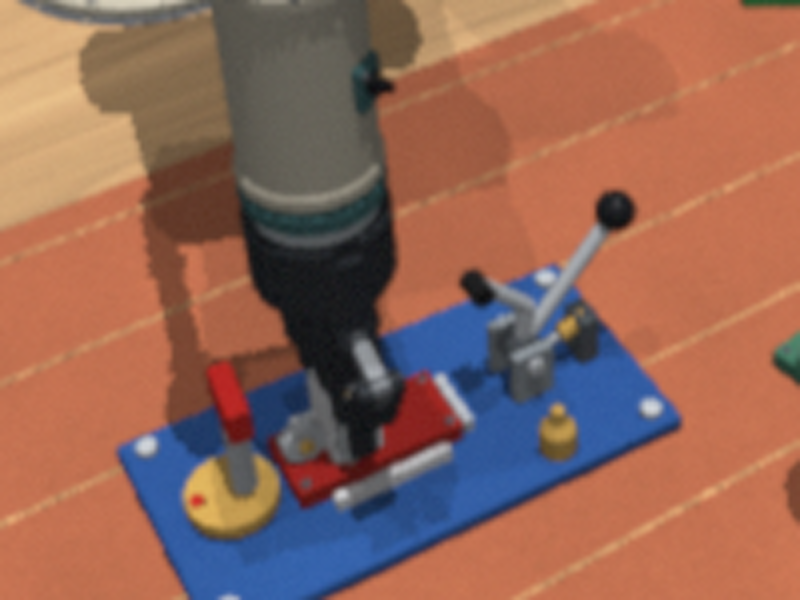

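Bed lies flat between the rails, clear of the stop bar at (455,400) and of the disc. Contact height was as expected, so I release and push the lever forward.

```bash
python3 - <<'E'
from h import *
import cv2
fingers.move_gripper(.065)
arm.pause(.3)
p=arm.read_position()
arm.movel(p+[0,0,.08],.1); arm.movel(p+[0,0,.18],.25)
fingers.move_gripper(0)
arm.movel(jp(-.215,0,.385),.25)
arm.movel(jp(-.208,0,.284),.2)
for x,z,v in((-.186,.284,.04),(-.15,.292,.07),(-.106,.300,.07)):
    print(arm.movel(jp(x,0,z),v,max_force=60),arm.read_wrist_force().round(1))
arm.pause(.3)
arm.movel(jp(-.12,0,.40),.2)
print(arm.read_clock())
a=read_camera("scene")[...,::-1]
cv2.imwrite("pics/g1.png",cv2.resize(a[220:370,160:360],None,fx=4,fy=4,interpolation=cv2.INTER_CUBIC))
E
```

```text
False [0.5 1.2 0. ]
False [2.  2.8 2.1]
False [ 0.  -0.2 -0.6]
25.675
```

View pics/g1.png

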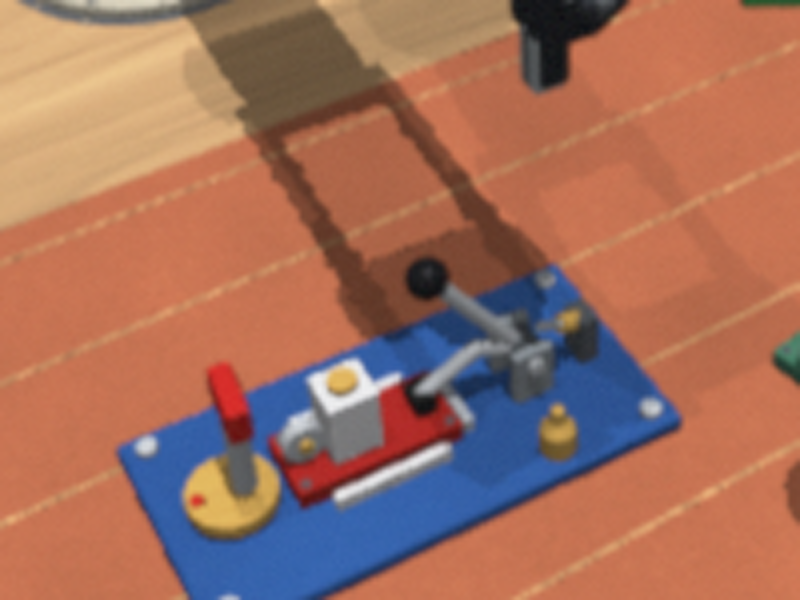

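Arm is down, its pad at (425,395) on the bed and the ball forward; the unit is still flat. Now turn the T-handle.

```bash
python3 - <<'E'
from h import *
import cv2
z=np.array([0,0,-1.])
def Ry(a): y=np.array([np.cos(a),np.sin(a),0]); return np.c_[np.cross(y,z),y,z]
P=jp(.07425,.0003,.247)
fingers.move_gripper(.045,100)
opts=[]
for k in(0,np.pi):
    q=arm.ik(P,Ry(J[2]+k)); q1=arm.ik(P,Ry(J[2]+k-.1))
    if q is None or q1 is None: continue
    s=np.sign(q1[5]-q[5]); print(k,np.round(q,1),s)
    if abs(q[5]+s*95)<153: opts.append((abs(q[5]-arm.read_q()[5]),k,s))
_,k,s=min(opts)
M=Ry(J[2]+k)
arm.move_pose(P+[0,0,.13],M)
print(arm.movel(P,.12,max_force=15))
fingers.move_gripper(0,100); print(arm.read_opening(),arm.read_wrist_force().round(1),arm.read_wrist_torque().round(2))
t0=arm.read_wrist_torque()[2]; q=np.array(arm.read_q()); i=0; clk=arm.read_clock()
while i<96:
    i+=8 if i<56 else 2
    q2=q.copy(); q2[5]+=s*i; arm.move_j(q2)
    t=arm.read_wrist_torque()[2]-t0
    if i>=56: print(i,round(arm.read_q()[5]-q[5],1),t.round(2),arm.read_wrist_force().round(1))
    if i>40 and abs(t)>1.2 or arm.read_clock()-clk>18: break
print(arm.read_clock())
E
```

```text
0 [-23.6  24.6  96.9  -0.   58.5  69. ] 1.0
3.141592653589793 [ -23.6   24.6   96.9   -0.    58.5 -111. ] 1.0
False
0.012573601774515058 [-0.5  4.1  5.8] [ 0.67  0.16 -0.14]
56 55.6 0.07 [1.2 6.3 1.3]
58 57.7 0.01 [1.3 5.3 2. ]
60 59.7 0.01 [0.9 5.  1.1]
62 61.7 0.03 [0.3 4.9 1.4]
64 63.7 0.04 [1.9 5.  1.7]
66 65.7 0.05 [2.  4.5 1. ]
68 67.7 0.1 [1.5 4.3 1.6]
70 69.7 0.09 [1.1 5.8 1.6]
72 71.7 0.08 [2.3 5.1 1. ]
74 73.7 0.28 [1.2 5.  1.5]
76 75.7 0.87 [2.2 3.9 1.4]
78 77.7 0.8 [1.  4.9 1.2]
80 79.8 1.39 [1.  5.1 1.3]
34.3167
```

Stalled at about 80° (1.39 rad) with 1.4 N m. Letting go and checking.

```bash
python3 - <<'E'
from h import *
import cv2
fingers.move_gripper(.045)
p=arm.read_position()
arm.movel(p+[0,0,.03],.06); arm.movel(p+[0,0,.16],.2)
arm.movel(p+[-.2,0,.2],.25)
print(arm.read_clock())
a=read_camera("scene")[...,::-1]
cv2.imwrite("pics/h1.png",cv2.resize(a[220:370,160:360],None,fx=4,fy=4,interpolation=cv2.INTER_CUBIC))
E
```

```text
37.15
```

View pics/h1.png

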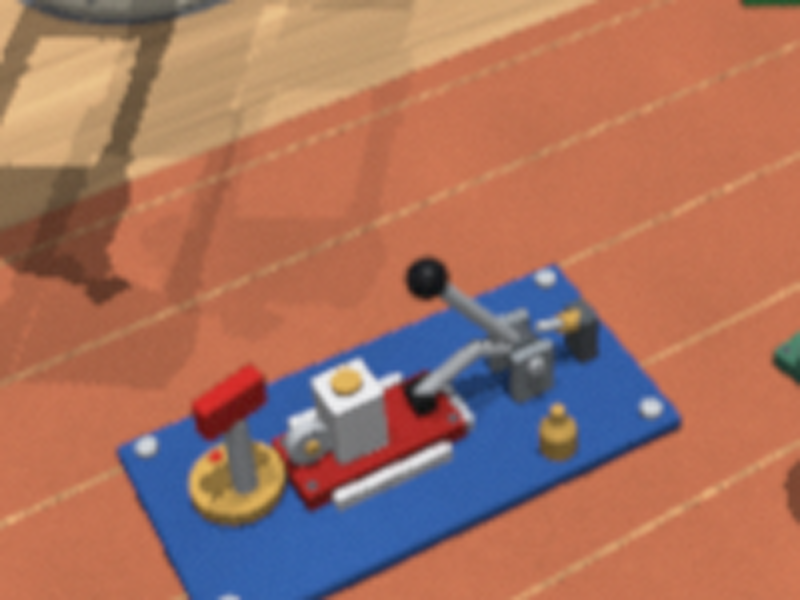

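The unit sits against the stop at (462,408), with the disc touching its flywheel end and the arm down. Handing in.

```bash
python3 -c "
from bench import arm
print(arm.finish_job())"
```

```text
the job is handed in; nothing more can be done
None
```

The job is handed in at about 37 s on the robot's clock: the red unit is seated against the end stop with the hold-down arm bearing on it and the eccentric turned to about 1.39 rad; no verdict came back.

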